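Gauge the hold-in gap on the fence with a taper feeler

TASK

Pick up the steel taper feeler gauge by its wooden handle, lay its straight edge along the aluminium fence in front of the brass spring nose, and slide it thin end first into the gap between fence and nose. Go by the drag: stop when it is gently snug (about 8 N of push), never forcing it, then let go and leave it lying flat on the bench, snugly nipped in the gap with its straight edge flat against the fence so that the gap can be read. Leave the other things on the bench where they are.

Things in the scene. Friction and masses are not known exactly. Their poses are not given: they have to be found in the camera images.
- gauge: Loose steel taper gauge, 0.22 kg; bar 142 long, 18 tall (sizes in mm), lying on the bench. Upright wooden handle over the thick end, 24 (x) by 18 (y), up to z 70. Origin at bench level under the handle's centre; x to the thin end, z up. Bar 18 wide (y -9 to 9) for x -15 to 15, then tapering 1 in 8 to 4 wide at the tip, x 127. Edge y = +9 is straight, along x; the taper is on the other edge.
- gauge_tip (a point): End of the gauge's straight edge at the thin tip, at bench level: (127, 9, 0) mm in the gauge's frame, same axes. The bar is 4 mm wide here, 1 mm more for every 8 mm back from it.
- fence: Fixed aluminium fence bar, 300 mm long (x -160 to 140), 30 wide (y 0 to 30), 22 tall. Its smooth working face is the upright plane y = 0, looking to -y, where the gauge goes, gauge x along fence x. Origin at bench level on that face, opposite the crown of the nose. A 1.5 mm flange lies behind it, y 30 to 57. The bench on the -y side is clear from x -160 to -45.
- gap (a point): Point on the fence face, 11 mm up, where the gap is narrowest (fence x = 0). Across it, in -y, stands the nose: an upright brass cylinder, 24 mm across, 24 high, on a stiff spring plunger (40 N/mm, yields along -y only) in a fixed steel block 46 x 44 x 26 with an 80 mm foot. The gap is 8 to 14 mm, differs each time and is not measured: feel it. Friction of gauge on fence and nose about 0.35.
- fence_near (a point): The working face's end on the side the gauge comes from, at bench level: (-160, 0, 0) mm in the fence's frame. Once the gauge touches both fence and nose the push needed rises by about 1 to 3 N per mm of travel.
- wood_box: Bystander, loose, to be left alone: open wooden box 140 x 180 x 60 mm. Origin at its underside.
- sanding_block: Bystander, loose, to be left alone: cork sanding block 100 x 55 x 30 mm. Origin at its underside.
- hammer: Bystander, loose, to be left alone: hammer lying flat. Origin at its underside.
- screwdriver: Bystander, loose, to be left alone: screwdriver lying flat. Origin at its underside.
- glue: Bystander, loose, to be left alone: white glue bottle, 56 mm across, 150 mm tall, standing. Origin at its underside.
- offcut: Bystander, loose, to be left alone: pale wood offcut 160 x 70 x 18 mm. Origin at its underside.
- clamp: Bystander, loose, to be left alone: steel F-clamp lying flat, about 200 mm long. Origin at its underside.
Mind the look-alikes: they are no part of the job. Leave any blue or purple look-alike of the gauge alone.

How it is judged:
By the outcome, as a careful person would: the job done as asked, in the order asked, and still so for the second after the job is handed in, with the robot touching nothing.
It also fails if it takes over 70 s, if anything falls off the work surface, if the arm or the gripper's body presses on something with over 40 N, if the wrist force passes 120 N, or if a joint passes its speed limit or range.

ROBOT

A 6-joint arm with a two-finger parallel gripper is mounted at the origin on the work surface. World frame = base frame: x ahead of the robot, y to its left, z up, the work surface at z = 0. Lengths are in m, angles in degrees, forces in N, time in s.
With the tool pointing down it reaches from about 0.4 to 0.825 m from the base axis. Payload 7 kg.
Tool frame: the origin (TCP) lies on the centre line of the jaws, within the pads' length; the fingertips stand 19 mm ahead of it and the grasp point (between the pads) is the TCP; z points along the fingers, y is the line along which they close (so a half turn about z gives the same grasp; the last joint's range is limited). The gripper opens to 88 mm and grips with 3 to 60 N. Pads are 19 mm wide; open, the fingers measure 130 mm over their backs; the gripper's body (78 mm by 193 mm) begins 47 mm behind the grasp point.
Start: joints at [81.767, 20.546, 0.682, 0, -70.136, -16.507], TCP at [0.282, 0.613, 0.246] pointing down, gripper open.
Joint ranges: [-176.03, 176.03], [-82.01, 121.73], [-58.28, 71.71], [-173.87, 95.51], [-174.79, -0.11], [-173.66, 173.66]. Speed limits (degrees/s): [136.94, 136.94, 172.46, 180, 180, 180].

INTERFACE

Orientations are given as [roll, pitch, yaw] about the fixed x, y, z axes, in that order (R = Rz(yaw) Ry(pitch) Rx(roll)).
In Python, from plant import get_state, capture, close_job gives the robot as it stands.
- The arm moves only by the tool apply_moves, never from a script. Its argument "targets" is a list of rows, each a list of 7 numbers: the opening, from 0 (shut) to 1 (fully open), then the shift along the tool's x, y, z normalised to -1 to 1, where 1 is 1000 mm, then the turn, a rotation vector about the tool's x, y, z normalised to -1 to 1, where 1 is 90 degrees. In form: [[claw, tx, ty, tz, ax, ay, az], ...]. A call has 1 to 20 rows; each row shifts and turns the commanded pose from where the row before left it, along the tool's axes as they then stand; what a row does not reach is not made up. A row lasts 1/12 s, in which the tool goes at most 41.7 mm and 7.16 degrees, less where a joint would pass 70% of its speed; a pose out of reach is approached as far as the arm can. A call with a number of a shift or a turn outside -1 to 1 is refused whole. A call with a gripper value outside its range is refused whole. The fingers move at their own pace and stop on an object; "newtons" is the grip in N (left out, the last holds). Time passes only in rows, so rows that do not move let the fingers close. It gives the time, the measured TCP pose, the force, the opening and the grip force at its end, in the units of the state.
- get_state(): the state, without advancing time (a new reading comes with each control period).
- capture(name): name is "scene" or "top"; returns a dict with "frame" (480x640x3 uint8, red, green, blue), "range_z" (480x640 float32, m along the optical axis (not along the pixel's ray), 0 where there is no reading), "camera_matrix" (3x3 intrinsics, pixels), "k1" (the pictures are not rectified: a ray, as slopes to the right and down, at radius r is drawn at 1 + k1 r^2 times it, then the intrinsics apply), "T" (4x4, takes a point from camera to world coordinates). Camera axes: x right, y down, z forward; pixel columns grow to the right and rows downward; lengths in m; the calibration is good to about 2 mm. A picture is of the moment at which its call begins.
- close_job(): hands the job in; it is judged then, once.
The state is a dict: "time_s": time; "joints": joint angles; "qd": joint speeds; "joint_torque": joint torques, N m; "tcp_pos": TCP position; "eef_rot": TCP orientation; "contact_force": force on the tool from outside, world axes, zero at the start; "moment": the same for the moment, N m; "gripper_width": finger opening in m; "gripper_force": force on a finger pad.
Only numpy, scipy, OpenCV 4.12 (cv2) and the standard library are available. Lean on these libraries where they do the work, as an engineer would, in place of code of your own. Each camera call takes 0.05 s, during which the arm holds its last target. There are 200 camera calls.

## Working session

There is one attempt and no reset: what is moved stays moved. The work goes in short steps, Python scripts to look and compute and a tool call to move; the robot and the scene stay as the last step left them, time stands still between calls to the robot, and variables do not carry over. Pictures are saved under pics/ and viewed, at most 10 in all, crops included, and the job is handed in when it is done.

Besides the shell and the picture viewer there is one more tool, called after ">>>" by a JSON object that holds its "api" and its "payload", one argument or row to a line. apply_moves: Moves the arm, as the interface text tells. Scaled input: -1 to 1 covers 1000 mm each way for a shift and 90 degrees each way for a turn. Its arguments: {"type":"object","properties":{"targets":{"type":"array","items":{"type":"array","items":{"type":"number"}}},"newtons":{"type":"number"}},"required":["targets"]}

```bash
mkdir -p pics; cat > h.py <<'E'
import numpy as np, cv2, pickle
from plant import get_state, capture, close_job
def snap(name, fn):
    c=capture(name); pickle.dump(c,open(f'{fn}.pkl','wb')); cv2.imwrite(f'pics/{fn}.png',c['frame'][:,:,::-1]); return c
def load(fn): return pickle.load(open(f'{fn}.pkl','rb'))
def ray(c,u,v):
    K=c['camera_matrix']; d=np.array([(u-K[0,2])/K[0,0],(v-K[1,2])/K[1,1]]); s=d.copy()
    for _ in range(20): s=d/(1+c['k1']*(s@s))
    return np.array([s[0],s[1],1])
def onz(c,u,v,z):
    r=c['T'][:3,:3]@ray(c,u,v); o=c['T'][:3,3]; return o+r*(z-o[2])/r[2]
def dep(c,u,v):
    z=c['range_z'][int(round(v)),int(round(u))]; return c['T'][:3,:3]@(ray(c,u,v)*z)+c['T'][:3,3]
def proj(c,p):
    q=np.linalg.inv(c['T'])@np.append(p,1); s=q[:2]/q[2]; s=s*(1+c['k1']*(s@s)); K=c['camera_matrix']; return np.array([K[0,0]*s[0]+K[0,2],K[1,1]*s[1]+K[1,2]])
def crop(c,fn,u0,v0,w,h,k):
    cv2.imwrite(f'pics/{fn}.png',cv2.resize(c['frame'][v0:v0+h,u0:u0+w,::-1],None,fx=k,fy=k,interpolation=cv2.INTER_CUBIC))
E
python3 - <<'E'
from h import *
for n in('scene','top'):
    c=snap(n,n+'0'); print(c['camera_matrix'].round(1).tolist(),c['k1'],c['T'].round(3).tolist())
print(get_state())
E
```

```text
[[444.1, 0.0, 325.4], [0.0, 444.1, 245.4], [0.0, 0.0, 1.0]] 0.01527729257157925 [[-0.821, 0.409, -0.398, 0.917], [0.571, 0.595, -0.566, 0.509], [0.005, -0.692, -0.722, 0.746], [0.0, 0.0, 0.0, 1.0]]
[[576.6, 0.0, 318.0], [0.0, 576.6, 239.0], [0.0, 0.0, 1.0]] -0.16342098647800246 [[-0.009, -0.988, 0.155, 0.339], [-1.0, 0.01, 0.006, -0.044], [-0.007, -0.155, -0.988, 1.304], [0.0, 0.0, 0.0, 1.0]]
{'time_s': 0.1, 'joints': array([ 8.17653960e+01,  2.05866692e+01,  6.39831090e-01, -1.60456799e-02,
       -7.01364264e+01, -1.65068901e+01]), 'qd': array([ 0.01023988, -0.14794751,  0.17030311,  0.03927492, -0.05268212,
        0.06774113]), 'joint_torque': array([-1.93816755e-03, -5.84162521e+01,  2.93751901e+01,  7.01558813e+00,
        1.02028847e-02, -4.54539088e-05]), 'tcp_pos': array([0.28236583, 0.6126595 , 0.24473529]), 'eef_rot': array([ 1.79915881e+02, -9.19674196e-03, -2.47469503e+01]), 'contact_force': array([ 0.19232575, -0.38612665,  0.55011729]), 'moment': array([-5.20183052e-05,  2.05967022e-02,  1.60683989e-02]), 'gripper_force': 0.0, 'gripper_width': 0.08773055133931525}
```

View pics/top0.png

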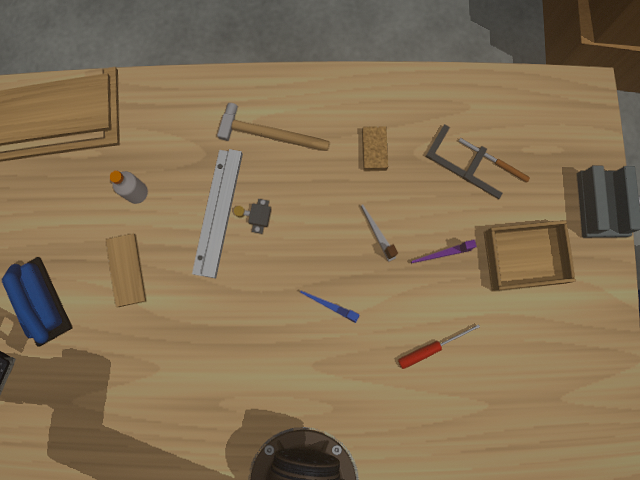

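View pics/scene0.png

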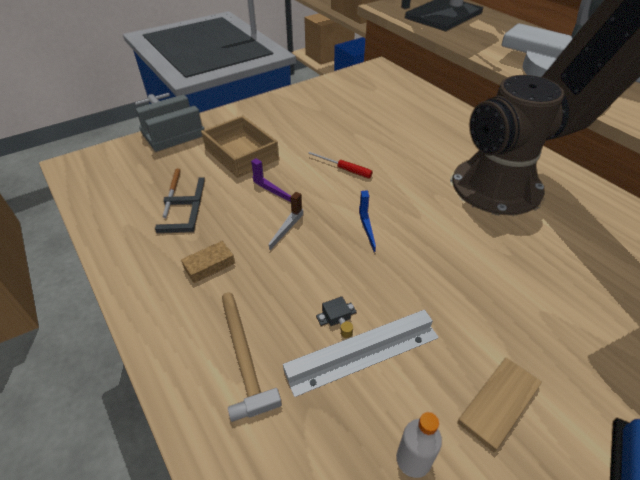

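```bash
python3 - <<'E'
from h import *
c=load('top0')
a=cv2.resize(c['frame'][195:270,345:425,::-1],(600,562),interpolation=cv2.INTER_CUBIC); cv2.imwrite('pics/g.png',a)
a=cv2.resize(c['frame'][145:285,185:285,::-1],(428,600),interpolation=cv2.INTER_CUBIC); 
s=load('scene0'); b=cv2.resize(s['frame'][185:255,262:312,::-1],(370,600*0+518),interpolation=cv2.INTER_CUBIC)
b=cv2.copyMakeBorder(b,0,82,0,0,cv2.BORDER_CONSTANT); cv2.imwrite('pics/f.png',np.hstack([a,b]))
E
```

```text
(no output)
```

View pics/g.png

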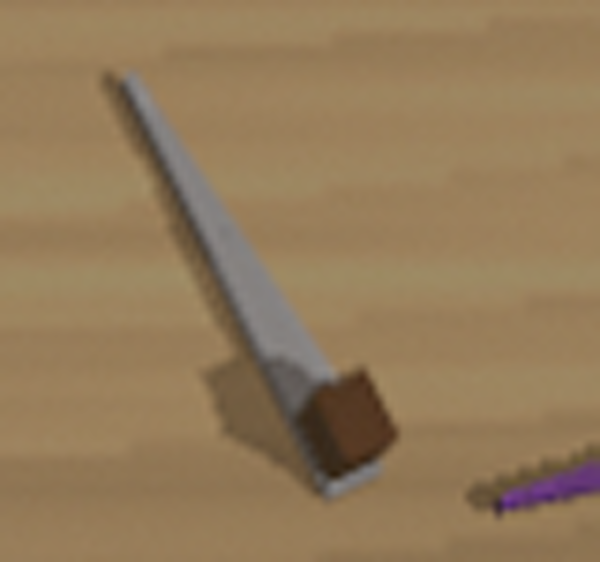

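View pics/f.png

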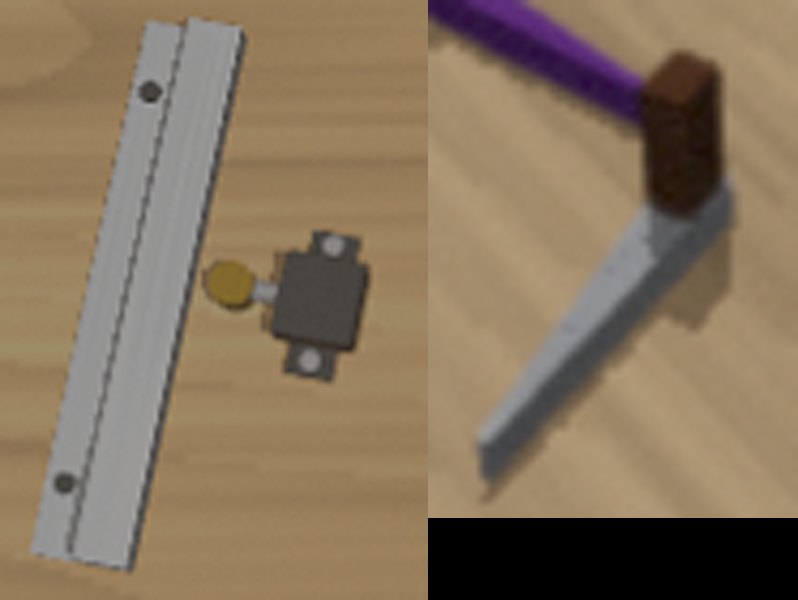

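```bash
python3 - <<'E'
from h import *
c=load('top0'); np.set_printoptions(precision=4,suppress=True)
g=lambda u,v,z:onz(c,345+(u+.5)/7.5-.5,195+(v+.5)/7.5-.5,z)
f=lambda u,v,z:onz(c,185+(u+.5)/4.28-.5,145+(v+.5)/4.28-.5,z)
tip=g(124,82,.018); rear=g(320,490,.018); d=tip-rear
print('tip',tip,'rear',rear,np.linalg.norm(d),'yaw',np.degrees(np.arctan2(d[1],d[0])))
H=[g(*p,.07) for p in((325,387),(362,370),(398,435),(355,463))]; print('handle',np.mean(H,0),H)
yaw=np.arctan2(d[1],d[0]);x=d/np.linalg.norm(d);y=np.array([-x[1],x[0],0]); print('origin from tip',tip-.127*x-.009*y,'from rear',rear+.015*x-.009*y)
A=f(240,32,.022);B=f(128,568,.022);e=A-B
print('fence far',A,'near',B,np.linalg.norm(e),np.degrees(np.arctan2(e[1],e[0])))
C=f(188,20,.022);D=f(73,552,.022);e2=C-D;print('back',C,D,np.linalg.norm(e2),np.degrees(np.arctan2(e2[1],e2[0])),np.linalg.norm(A-C),np.linalg.norm(B-D))
n=f(231,284,.024);x=e/np.linalg.norm(e);y=np.array([-x[1],x[0],0]);print('nose',n,'in fence: x',(n-B)@x-.16,'y',(n-B)@y)
# depth check
P=[dep(c,u,v) for u,v in((225,215),(393,250),(239,211))];print(P)
# scene handle top
s=load('scene0');print(onz(s,262+682/7.4,185+78/7.4,.07), onz(s,262+480/7.4,185+445/7.4,.018))
E
```

```text
tip [ 0.6165 -0.1354  0.018 ] rear [ 0.4911 -0.1917  0.018 ] 0.13751867754806787 yaw 24.164484457018464
handle [ 0.5069 -0.1979  0.07  ] [array([ 0.5148, -0.188 ,  0.07  ]), array([ 0.5197, -0.1988,  0.07  ]), array([ 0.5006, -0.2087,  0.07  ]), array([ 0.4926, -0.196 ,  0.07  ])]
origin from tip [ 0.5043 -0.1956  0.018 ] from rear [ 0.5084 -0.1938  0.018 ]
fence far [0.7457 0.1414 0.022 ] near [0.4548 0.1965 0.022 ] 0.29607702549732795 -10.733059646564929
back [0.7531 0.17   0.022 ] [0.4634 0.2259 0.022 ] 0.2950109692053761 -10.924042026949516 0.02956774173202047 0.030633945172875095
nose [0.6056 0.1436 0.024 ] in fence: x -0.0020358452618956524 y -0.023896765109072845
[array([0.5977, 0.1756, 0.0184]), array([ 0.506 , -0.1985,  0.0726]), array([0.6053, 0.1425, 0.0248])]
[ 0.396  -0.1154  0.07  ] [ 0.513  -0.0595  0.018 ]
```

Gauge candidates (top picture):
- Steel bar with a brown wooden handle at (392,250). This one matches the description.
- Blue look-alike at (330,305), rejected.
- Purple look-alike at (445,250), rejected.

The close crops confirm the choice: steel, thin tip at (361,206), straight edge on the left. The fence's working face runs from (241,152) to (215,278), and the nose is at (239,211). The measured lengths agree with the given sizes to about 3%.

>>> {"api": "apply_moves", "payload": {
  "targets": [
    [1,0.032,0.0202,0.0035,0,0,0],
    [1,0.032,0.0202,0.0035,0,0,0],
    [1,0.032,0.0202,0.0035,0,0,0],
    [1,0.032,0.0202,0.0035,0,0,0],
    [1,0.032,0.0202,0.0035,0,0,0],
    [1,0.032,0.0202,0.0035,0,0,0],
    [1,0.032,0.0202,0.0035,0,0,0],
    [1,0.032,0.0202,0.0035,0,0,0],
    [1,0.032,0.0202,0.0035,0,0,0],
    [1,0.032,0.0202,0.0035,0,0,0],
    [1,0.032,0.0202,0.0035,0,0,0],
    [1,0.032,0.0202,0.0035,0,0,0],
    [1,0.032,0.0202,0.0035,0,0,0],
    [1,0.0114,0.0344,0,0,0,0],
    [1,0.0114,0.0344,0,0,0,0],
    [1,0.0114,0.0344,0,0,0,0],
    [1,0.0114,0.0344,0,0,0,0],
    [1,0.0114,0.0344,0,0,0,0],
    [1,0.0114,0.0344,0,0,0,0],
    [1,0.0114,0.0344,0,0,0,0]
  ]
}}

```text
time_s: 1.77
tcp_pos: [0.5214, -0.0533, 0.2]
eef_rot: [180.0, 0.0, -24.7]
contact_force: [1.9, 0.2, 0.1]
gripper_width: 0.0877
gripper_force: 0.0
```

>>> {"api": "apply_moves", "payload": {
  "targets": [
    [1,0.0114,0.0344,0,0,0,0],
    [1,0.0114,0.0344,0,0,0,0],
    [1,0.0114,0.0344,0,0,0,0],
    [1,0.0114,0.0344,0,0,0,0],
    [1,0,0,0,0,0,-0.0684],
    [1,0,0,0,0,0,-0.0684],
    [1,0,0,0,0,0,-0.0684],
    [1,0,0,0,0,0,-0.0684],
    [1,0,0,0,0,0,-0.0684],
    [1,0,0,0,0,0,-0.0684],
    [1,0,0,0,0,0,-0.0684],
    [1,0,0,0,0,0,-0.0684],
    [1,0,0,0,0,0,0],
    [1,0,0,0,0,0,0]
  ]
}}

```text
time_s: 2.93
tcp_pos: [0.5058, -0.1957, 0.1998]
eef_rot: [-180.0, 0.0, 24.3]
contact_force: [-0.9, -0.8, -0.0]
gripper_width: 0.0875
gripper_force: 0.0
```

```bash
python3 - <<'E'
from h import *
np.set_printoptions(precision=4,suppress=True)
s=get_state(); print(s['joints'],s['tcp_pos'],s['eef_rot'],s['contact_force'],s['time_s'])
# scene-based handle cross-check
c=load('scene0'); f=lambda u,v,z:onz(c,262+(u-428)/7.4,185+v/7.4,z)
print('handle top corners',[f(*p,.07) for p in((683,52),(718,70),(685,105),(647,88))], 'tip top', f(478,440,.018), f(490,445,.018))
print('handle base near corner',f(690,215,.018))
E
```

```text
[ -0.4426  10.1584 -19.88    -0.0063 -59.9898 114.7612] [ 0.5058 -0.1957  0.1998] [-179.9832    0.0234   24.3154] [-0.9021 -0.8239 -0.0069] 2.9333
handle top corners [array([ 0.5013, -0.2033,  0.07  ]), array([ 0.4969, -0.1894,  0.07  ]), array([ 0.5148, -0.1808,  0.07  ]), array([ 0.5203, -0.1947,  0.07  ])] tip top [ 0.6205 -0.1361  0.018 ] [ 0.6186 -0.1321  0.018 ]
handle base near corner [ 0.5121 -0.186   0.018 ]
```

>>> {"api": "apply_moves", "payload": {
  "targets": [
    [0.6,0.001,0,0,0,0,0],
    [0.6,0,0,0.03,0,0,0],
    [0.6,0,0,0.03,0,0,0],
    [0.6,0,0,0.03,0,0,0],
    [0.6,0,0,0.03,0,0,0],
    [0.6,0,0,0.02,0,0,0],
    [0.6,0,0,0.009,0,0,0],
    [0.6,0,0,0,0,0,0],
    [0.1,0,0,0,0,0,0],
    [0.1,0,0,0,0,0,0],
    [0.1,0,0,0,0,0,0],
    [0.1,0,0,0,0,0,0],
    [0.1,0,0,0,0,0,0],
    [0.1,0,0,0,0,0,0]
  ],
  "newtons": 25
}}

```text
time_s: 4.1
tcp_pos: [0.5073, -0.1954, 0.0518]
eef_rot: [180.0, -0.1, 24.5]
contact_force: [1.3, -1.3, -0.8]
gripper_width: 0.0183
gripper_force: 1.7
```

```bash
python3 - <<'E'
from h import *
a=snap('top','t1');b=snap('scene','s1'); s=get_state(); print(s)
A=cv2.resize(a['frame'][190:270,340:420,::-1],(400,400),interpolation=cv2.INTER_CUBIC)
B=cv2.resize(b['frame'][170:260,250:340,::-1],(400,400),interpolation=cv2.INTER_CUBIC); cv2.imwrite('pics/k1.png',np.hstack([A,B]))
E
```

```text
{'time_s': 4.2, 'joints': array([-3.95416184e-01,  2.01651602e+01, -2.93818064e+01,  1.83756881e-02,
       -4.03885796e+01,  1.14906529e+02]), 'qd': array([-0.03005025,  0.12609039,  0.02958169,  0.07734157, -0.06620085,
        0.0577546 ]), 'joint_torque': array([ -0.17105647, -46.02738976,  19.23193932,   4.28239614,
         0.38033168,  -0.09621182]), 'tcp_pos': array([ 0.50729751, -0.19538025,  0.05175187]), 'eef_rot': array([ 1.79962043e+02, -5.34368640e-02,  2.45251200e+01]), 'contact_force': array([-0.97765972, -0.68473182,  5.84255368]), 'moment': array([0.2278582 , 0.29574063, 0.12697229]), 'gripper_force': 24.966574609279633, 'gripper_width': 0.01777570537026635}
```

View pics/k1.png

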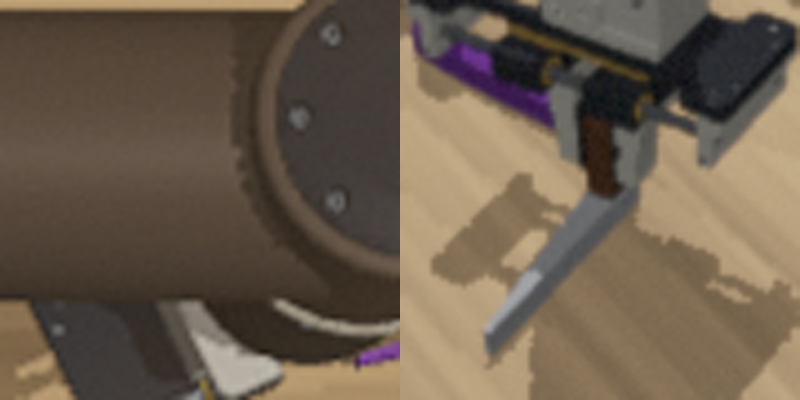

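The grip is on: the pads are 17.8 mm apart on the wooden handle at 25 N, and the scene crop shows the bar lying along the tool's x axis. Next I'll lift it, turn to the fence angle and carry it over.

>>> {"api": "apply_moves", "payload": {
  "targets": [
    [0.1,0,0,-0.02,0,0,0],
    [0.1,0,0,-0.04,0,0,0],
    [0.1,0,0,-0.04,0,0,0],
    [0.1,0,0,0,0,0,0.0654],
    [0.1,0,0,0,0,0,0.0654],
    [0.1,0,0,0,0,0,0.0654],
    [0.1,0,0,0,0,0,0.0654],
    [0.1,0,0,0,0,0,0.0654],
    [0.1,0,0,0,0,0,0.0654],
    [0.1,0,0,0,0,0,0]
  ]
}}

```text
time_s: 5.03
tcp_pos: [0.5062, -0.1952, 0.1505]
eef_rot: [-180.0, 0.1, -11.1]
contact_force: [-0.4, 0.1, -2.9]
gripper_width: 0.018
gripper_force: 25.0
```

>>> {"api": "apply_moves", "payload": {
  "targets": [
    [0.1,-0.012,-0.0318,0,0,0,0],
    [0.1,-0.012,-0.0318,0,0,0,0],
    [0.1,-0.012,-0.0318,0,0,0,0],
    [0.1,-0.012,-0.0318,0,0,0,0],
    [0.1,-0.012,-0.0318,0,0,0,0],
    [0.1,-0.012,-0.0318,0,0,0,0],
    [0.1,-0.012,-0.0318,0,0,0,0],
    [0.1,-0.012,-0.0318,0,0,0,0],
    [0.1,-0.012,-0.0318,0,0,0,0],
    [0.1,-0.012,-0.0318,0,0,0,0],
    [0.1,-0.012,-0.0318,0,0,0,0],
    [0.1,0,0,0,0,0,0],
    [0.1,0,0,0,0,0,0],
    [0.1,0,0,0,0,0,0]
  ]
}}

```text
time_s: 6.2
tcp_pos: [0.4422, 0.1729, 0.1507]
eef_rot: [180.0, 0.1, -10.6]
contact_force: [-1.5, -0.2, -2.7]
gripper_width: 0.0178
gripper_force: 25.0
```

```bash
python3 - <<'E'
from h import *
np.set_printoptions(precision=4,suppress=True)
s=get_state(); print(s['tcp_pos'],s['eef_rot'],s['contact_force'],s['moment'],s['gripper_width'])
a=snap('top','t2');b=snap('scene','s2')
A=cv2.resize(a['frame'][145:305,180:280,::-1],(375,600),interpolation=cv2.INTER_CUBIC)
B=cv2.resize(b['frame'][210:400,280:415,::-1],(425,600),interpolation=cv2.INTER_CUBIC); cv2.imwrite('pics/k2.png',np.hstack([A,B]))
E
```

```text
[0.4422 0.1729 0.1507] [179.9523   0.0521 -10.6381] [-1.4657 -0.2457 -2.6648] [-0.0748  0.0837 -0.0454] 0.017794739524925673
```

View pics/k2.png

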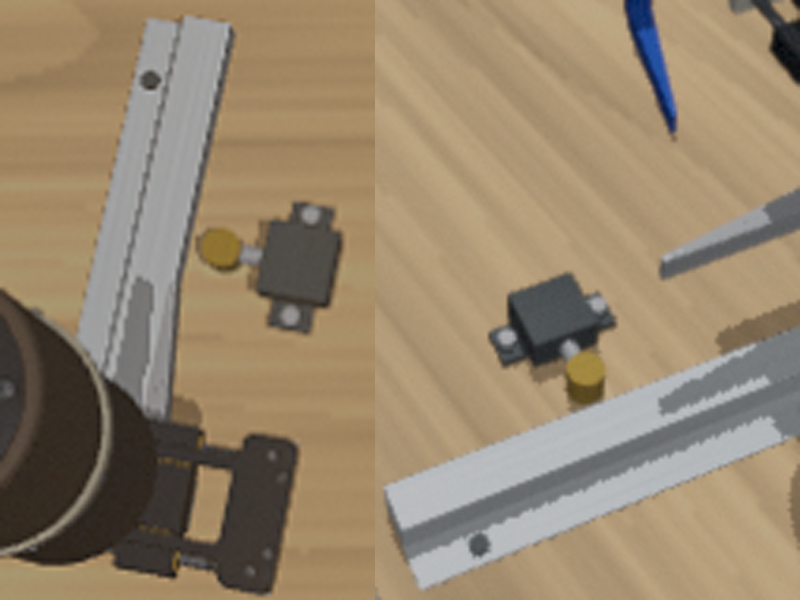

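```bash
python3 - <<'E'
from h import *
np.set_printoptions(precision=4,suppress=True)
s=get_state(); yaw=np.radians(-10.7); ex=np.array([np.cos(yaw),np.sin(yaw)]); ey=np.array([-ex[1],ex[0]])
for n,(u0,u1,v0,v1) in (('t2',(180,250,200,270)),('s2',(360,430,240,300))):
    c=load(n); P=[]
    for v in range(v0,v1):
        for u in range(u0,u1):
            p=dep(c,u,v)
            if .112<p[2]<.124: P.append(p)
    P=np.array(P); q=P[:,:2]-s['tcp_pos'][:2]; X=q@ex; Y=q@ey
    print(n,len(P),'z',np.median(P[:,2]),'X',X.min(),X.max())
    for a in np.arange(.03,.135,.01):
        m=(X>a)&(X<a+.01)
        if m.sum()>2: print(round(a+.005,3),Y[m].min().round(4),Y[m].max().round(4),m.sum())
# fence by depth, top0
c=load('top0'); P=np.array([dep(c,u,v) for v in range(150,280) for u in range(190,246)]); P=P[(P[:,2]>.016)&(P[:,2]<.027)]
# scene0 fence
c=load('scene0'); Q=np.array([dep(c,u,v) for v in range(310,390) for u in range(280,445)]); Q=Q[(Q[:,2]>.018)&(Q[:,2]<.026)]
O=np.array([.6102,.1669]);
for P in(P,Q):
    X=(P[:,:2]-O)@ex;Y=(P[:,:2]-O)@ey;print(len(P),np.median(P[:,2]),np.percentile(X,[.3,99.7]))
    for a in(-.14,-.1,-.06,.03,.07,.11):
        m=(abs(X-a)<.02)&(Y>-.008);print(a,np.percentile(Y[m],[2,98]))
E
```

```text
t2 166 z 0.11693903782725301 X 0.04853652427308653 0.1231398498534718
0.055 -0.0024 0.01 31
0.065 -0.0019 0.0109 28
0.075 -0.0008 0.0116 27
0.085 0.0003 0.0099 24
0.095 0.0019 0.0106 19
0.105 0.0034 0.0108 17
0.115 0.0051 0.0103 12
0.125 0.0052 0.0098 6
s2 367 z 0.11469160803250011 X 0.004337464820579175 0.126185346285819
0.035 -0.0062 0.0092 35
0.045 -0.0049 0.0094 33
0.055 -0.0034 0.0092 31
0.065 -0.0019 0.0094 32
0.075 -0.0018 0.0093 28
0.085 -0.0005 0.0097 27
0.095 0.0009 0.0096 22
0.105 0.0024 0.0103 21
0.115 0.0031 0.0106 14
0.125 0.0049 0.0095 11
1758 0.022478536856201048 [-0.1578  0.1401]
-0.14 [0.0012 0.0311]
-0.1 [0.0009 0.0303]
-0.06 [-0.0002  0.0302]
0.03 [-0.0004  0.029 ]
0.07 [-0.0007  0.0294]
0.11 [-0.0005  0.0288]
2519 0.020561548181002864 [-0.156   0.1414]
-0.14 [0.0006 0.0295]
-0.1 [0.0006 0.0298]
-0.06 [0.0001 0.0297]
0.03 [0.0003 0.0291]
0.07 [-0.0004  0.0293]
0.11 [-0.0002  0.0285]
```

>>> {"api": "apply_moves", "payload": {
  "targets": [
    [0.1,0,0,0.03,0,0,0.004],
    [0.1,0,0,0.03,0,0,0],
    [0.1,0,0,0.025,0,0,0],
    [0.1,0,0,0.01,0,0,0],
    [0.1,0,0,0.003,0,0,0],
    [0.1,0,0,0,0,0,0],
    [0.1,0,0,0,0,0,0],
    [0.1,0,0,0,0,0,0]
  ]
}}

```text
time_s: 6.97
tcp_pos: [0.4433, 0.1727, 0.0534]
eef_rot: [-180.0, -0.0, -11.2]
contact_force: [-0.4, -0.8, -3.0]
gripper_width: 0.0181
gripper_force: 25.0
```

```bash
cat > st.py <<'E'
from h import *
np.set_printoptions(precision=4,suppress=True)
s=get_state(); yaw=np.radians(-10.95); ex=np.array([np.cos(yaw),np.sin(yaw)]); ey=np.array([-ex[1],ex[0]])
d=s['tcp_pos'][:2]-np.array([.6102,.1669]); f=s['contact_force']
print('t',s['time_s'],'fence xy',d@ex,d@ey,'z',s['tcp_pos'][2],'rpy',s['eef_rot'],'F fence',f[:2]@ex,f[:2]@ey,f[2],'M',s['moment'],'w',s['gripper_width'],s['gripper_force'])
E
python3 st.py
```

```text
t 6.9667 fence xy -0.16493650002045024 -0.02603186299243788 z 0.05344641712735581 rpy [-179.9624   -0.0329  -11.2042] F fence -0.25274112779822566 -0.8190748735797789 -3.000921083609416 M [-0.012   0.1184 -0.0216] w 0.01810087899114356 24.999643564224243
```

>>> {"api": "apply_moves", "payload": {
  "targets": [
    [0.1,0,0,0.001,0,0,0],
    [0.1,0,0,0.0006,0,0,0],
    [0.1,0,0,0,0,0,0],
    [0.1,0,0,0,0,0,0]
  ]
}}

```text
time_s: 7.3
tcp_pos: [0.4431, 0.1731, 0.0517]
eef_rot: [-180.0, -0.0, -11.2]
contact_force: [0.1, -2.1, 0.2]
gripper_width: 0.0179
gripper_force: 25.0
```

>>> {"api": "apply_moves", "payload": {
  "targets": [
    [0.1,0,0,0.0003,0,0,0],
    [0.1,0,0,0,0,0,0],
    [0.1,0,0,0,0,0,0]
  ]
}}

```text
time_s: 7.55
tcp_pos: [0.4431, 0.1731, 0.0517]
eef_rot: [-180.0, -0.0, -11.1]
contact_force: [0.5, -1.4, 6.0]
gripper_width: 0.0178
gripper_force: 25.0
```

>>> {"api": "apply_moves", "payload": {
  "targets": [
    [0.1,0,0,0.0003,0,0,0],
    [0.1,0,0,0,0,0,0],
    [0.1,0,0,0,0,0,0]
  ]
}}

```text
time_s: 7.8
tcp_pos: [0.4431, 0.1731, 0.0517]
eef_rot: [-180.0, -0.0, -11.1]
contact_force: [-2.5, -2.7, 8.8]
gripper_width: 0.0178
gripper_force: 25.0
```

>>> {"api": "apply_moves", "payload": {
  "targets": [
    [0.1,0,0,-0.0006,0,0,0],
    [0.1,0,-0.005,0,0,0,0],
    [0.1,0,-0.005,0,0,0,0],
    [0.1,0,-0.003,0,0,0,0],
    [0.1,0,0,0,0,0,0],
    [0.1,0,0,0,0,0,0]
  ]
}}

```text
time_s: 8.3
tcp_pos: [0.4457, 0.1867, 0.0517]
eef_rot: [-180.0, -0.0, -11.1]
contact_force: [-2.1, -0.9, 6.1]
gripper_width: 0.0179
gripper_force: 25.0
```

>>> {"api": "apply_moves", "payload": {
  "targets": [
    [0.1,0,-0.001,0,0,0,0],
    [0.1,0,0,0,0,0,0],
    [0.1,0,0,0,0,0,0]
  ]
}}

```text
time_s: 8.55
tcp_pos: [0.4457, 0.1873, 0.0517]
eef_rot: [180.0, -0.0, -11.1]
contact_force: [-0.5, -3.1, 6.6]
gripper_width: 0.018
gripper_force: 25.0
```

>>> {"api": "apply_moves", "payload": {
  "targets": [
    [0.1,0,-0.001,0,0,0,0],
    [0.1,0,0,0,0,0,0],
    [0.1,0,0,0,0,0,0]
  ]
}}

```text
time_s: 8.8
tcp_pos: [0.4459, 0.1881, 0.0517]
eef_rot: [180.0, -0.0, -11.1]
contact_force: [-0.6, -3.7, 6.5]
gripper_width: 0.0177
gripper_force: 25.0
```

```bash
python3 st.py
```

```text
t 8.8 fence xy -0.16534883784736235 -0.010416340920804117 z 0.051705300136273995 rpy [179.9818  -0.0108 -11.1337] F fence 0.06901892725986601 -3.7337327723388 6.5180874171759395 M [-1.2145  0.6268  0.0147] w 0.017661034006765497 25.00199854373932
```

>>> {"api": "apply_moves", "payload": {
  "targets": [
    [0.1,0,0,-0.0003,0,0,0],
    [0.1,0,0,0,0,0,0],
    [0.1,0,0,0,0,0,0]
  ]
}}

```text
time_s: 9.05
tcp_pos: [0.4459, 0.1882, 0.0517]
eef_rot: [-180.0, -0.0, -11.2]
contact_force: [-0.4, -0.6, 2.2]
gripper_width: 0.018
gripper_force: 25.0
```

>>> {"api": "apply_moves", "payload": {
  "targets": [
    [0.1,0,-0.0005,0,0,0,0],
    [0.1,0,0,0,0,0,0],
    [0.1,0,0,0,0,0,0]
  ]
}}

```text
time_s: 9.3
tcp_pos: [0.4459, 0.1884, 0.0517]
eef_rot: [-180.0, -0.0, -11.2]
contact_force: [-1.5, -1.1, 1.2]
gripper_width: 0.0181
gripper_force: 25.0
```

>>> {"api": "apply_moves", "payload": {
  "targets": [
    [0.1,0,-0.0005,0,0,0,0],
    [0.1,0,0,0,0,0,0],
    [0.1,0,0,0,0,0,0]
  ]
}}

```text
time_s: 9.55
tcp_pos: [0.4459, 0.1887, 0.0517]
eef_rot: [180.0, 0.0, -11.2]
contact_force: [0.4, -1.2, 1.6]
gripper_width: 0.0179
gripper_force: 25.0
```

```bash
python3 st.py
```

```text
t 9.55 fence xy -0.16548863699845232 -0.009793873061963705 z 0.051732887969533785 rpy [179.9974   0.0033 -11.1698] F fence 0.596510012230311 -1.0571125267793846 1.619538440627081 M [-0.6485  0.1858 -0.0048] w 0.01785950340736425 25.000281929969788
```

>>> {"api": "apply_moves", "payload": {
  "targets": [
    [0.1,0,-0.0006,0,0,0,0],
    [0.1,0,0,0,0,0,0],
    [0.1,0,0,0,0,0,0]
  ]
}}

```text
time_s: 9.8
tcp_pos: [0.4459, 0.189, 0.0517]
eef_rot: [180.0, 0.0, -11.2]
contact_force: [-0.4, -3.7, 3.6]
gripper_width: 0.018
gripper_force: 25.0
```

>>> {"api": "apply_moves", "payload": {
  "targets": [
    [0.1,0,-0.0006,0,0,0,0],
    [0.1,0,0,0,0,0,0],
    [0.1,0,0,0,0,0,0]
  ]
}}

```text
time_s: 10.05
tcp_pos: [0.4459, 0.1891, 0.0517]
eef_rot: [179.9, 0.0, -11.2]
contact_force: [0.3, -5.9, 4.2]
gripper_width: 0.0178
gripper_force: 25.0
```

>>> {"api": "apply_moves", "payload": {
  "targets": [
    [0.1,0,-0.0006,0,0,0,0],
    [0.1,0,0,0,0,0,0],
    [0.1,0,0,0,0,0,0]
  ]
}}

```text
time_s: 10.3
tcp_pos: [0.4458, 0.1892, 0.0517]
eef_rot: [179.9, 0.0, -11.2]
contact_force: [1.0, -8.9, 5.2]
gripper_width: 0.0179
gripper_force: 25.0
```

```bash
python3 st.py
```

```text
t 10.3 fence xy -0.1656116945304171 -0.009295652845205409 z 0.0517171548175374 rpy [179.8729   0.0382 -11.1732] F fence 2.6618944522181174 -8.539548743741065 5.24980922316966 M [-3.2168 -0.4519 -0.085 ] w 0.01789100430273309 25.004398226737976
```

>>> {"api": "apply_moves", "payload": {
  "targets": [
    [0.1,0,0.0012,-0.0002,0,0,0],
    [0.1,0.006,0,0,0,0,0],
    [0.1,0.006,0,0,0,0,0],
    [0.1,0.006,0,0,0,0,0],
    [0.1,0.006,0,0,0,0,0],
    [0.1,0.006,0,0,0,0,0],
    [0.1,0,0,0,0,0,0],
    [0.1,0,0,0,0,0,0]
  ]
}}

```text
time_s: 10.97
tcp_pos: [0.4763, 0.1831, 0.0518]
eef_rot: [180.0, -0.0, -11.2]
contact_force: [1.4, -4.2, -1.9]
gripper_width: 0.0176
gripper_force: 25.0
```

```bash
python3 st.py
```

```text
t 10.9667 fence xy -0.13455595513126417 -0.009528054014400107 z 0.05178828339227198 rpy [179.9845  -0.032  -11.2008] F fence 2.1712093208467023 -3.871748092817014 -1.8662322506529079 M [-1.8395 -0.4398  0.007 ] w 0.017626031383431467 25.00076651573181
```

>>> {"api": "apply_moves", "payload": {
  "targets": [
    [0.1,0.005,0,0,0,0,0],
    [0.1,0.005,0,0,0,0,0],
    [0.1,0.005,0,0,0,0,0],
    [0.1,0,0,0.0002,0,0,0],
    [0.1,0,-0.0005,0,0,0,0],
    [0.1,0,0,0,0,0,0],
    [0.1,0,0,0,0,0,0]
  ]
}}

```text
time_s: 11.55
tcp_pos: [0.4907, 0.1804, 0.0518]
eef_rot: [179.9, -0.0, -11.2]
contact_force: [1.7, -6.9, -1.1]
gripper_width: 0.0176
gripper_force: 25.0
```

```bash
python3 st.py
```

```text
t 11.55 fence xy -0.11991776094691318 -0.009492433391719578 z 0.051766586070787254 rpy [179.9472  -0.023  -11.1666] F fence 2.968606146366209 -6.4030682219153086 -1.1472887729143442 M [-2.878  -0.6327  0.059 ] w 0.017554009473565838 25.002362430095673
```

>>> {"api": "apply_moves", "payload": {
  "targets": [
    [0.1,0,0,0,0,0,-0.003],
    [0.1,0,0,0,0,0,0],
    [0.1,0,0,0,0,0,0]
  ]
}}

```text
time_s: 11.8
tcp_pos: [0.4906, 0.1804, 0.0518]
eef_rot: [180.0, -0.0, -10.9]
contact_force: [2.0, -7.5, -1.7]
gripper_width: 0.0178
gripper_force: 25.0
```

```bash
python3 st.py
```

```text
t 11.8 fence xy -0.11997001328078005 -0.009424267326572386 z 0.05176729037050652 rpy [179.9572  -0.0226 -10.9064] F fence 3.429304174743673 -6.970295052513588 -1.6640107569147786 M [-2.8862 -0.6377 -0.0888] w 0.0178452716164998 25.00307947397232
```

>>> {"api": "apply_moves", "payload": {
  "targets": [
    [0.1,0,0,0,0,0,-0.003],
    [0.1,0,0,0,0,0,0],
    [0.1,0,0,0,0,0,0]
  ]
}}

```text
time_s: 12.05
tcp_pos: [0.4906, 0.1804, 0.0518]
eef_rot: [180.0, -0.0, -10.7]
contact_force: [2.2, -6.7, -0.7]
gripper_width: 0.0181
gripper_force: 25.0
```

```bash
python3 st.py
```

```text
t 12.05 fence xy -0.11996959602840912 -0.009455030930962184 z 0.05178092731972473 rpy [179.964   -0.0202 -10.6726] F fence 3.406753647412017 -6.127232678557436 -0.7330152460765607 M [-2.7832 -0.5761 -0.3981] w 0.018091886856146447 25.04017263650894
```

>>> {"api": "apply_moves", "payload": {
  "targets": [
    [0.1,0,0.0007,0,0,0,0.003],
    [0.1,0.002,0,0,0,0,0],
    [0.1,0.002,0,0,0,0,0],
    [0.1,0.002,0,0,0,0,0],
    [0.1,0.002,0,0,0,0,0],
    [0.1,0.002,0,0,0,0,0]
  ]
}}

```text
time_s: 12.55
tcp_pos: [0.5, 0.1785, 0.0518]
eef_rot: [180.0, 0.0, -10.9]
contact_force: [-4.2, -1.6, 0.2]
gripper_width: 0.0178
gripper_force: 25.0
```

```bash
python3 st.py
```

```text
t 12.55 fence xy -0.1103670245727165 -0.00953918576204803 z 0.051764521318039484 rpy [179.9948   0.0114 -10.897 ] F fence -3.8080282490440616 -2.3959273289685066 0.15499618068481325 M [-0.8871  1.4268 -0.1149] w 0.017837636807968144 25.002391934394836
```

>>> {"api": "apply_moves", "payload": {
  "targets": [
    [0.1,0.001,0,0,0,0,0],
    [0.1,0.001,0,0,0,0,0],
    [0.1,0.001,0,0,0,0,0],
    [0.1,0.001,0,0,0,0,0],
    [0.1,0.001,0,0,0,0,0]
  ]
}}

```text
time_s: 12.97
tcp_pos: [0.5049, 0.1776, 0.0518]
eef_rot: [-180.0, -0.0, -10.9]
contact_force: [-3.1, -2.1, 0.2]
gripper_width: 0.0176
gripper_force: 25.0
```

```bash
python3 st.py
```

```text
t 12.9667 fence xy -0.10538658320286949 -0.009518521545288188 z 0.05177292503933732 rpy [-179.9998   -0.0005  -10.8938] F fence -2.690591471663009 -2.6553126696846907 0.15093778526227142 M [-0.8969  1.3856 -0.1109] w 0.01763548966070092 25.002358853816986
```

>>> {"api": "apply_moves", "payload": {
  "targets": [
    [0.1,0.001,0,0,0,0,0],
    [0.1,0.001,0,0,0,0,0],
    [0.1,0.001,0,0,0,0,0],
    [0.1,0.001,0,0,0,0,0],
    [0.1,0.001,0,0,0,0,0]
  ]
}}

```text
time_s: 13.38
tcp_pos: [0.5098, 0.1766, 0.0518]
eef_rot: [180.0, 0.0, -10.9]
contact_force: [-3.0, -2.5, 0.3]
gripper_width: 0.018
gripper_force: 25.0
```

```bash
python3 st.py
```

```text
t 13.3833 fence xy -0.10037870835631924 -0.009576608016292093 z 0.051754562324338116 rpy [179.996    0.0022 -10.8983] F fence -2.4712747237284223 -3.0635622171898333 0.29541796204096216 M [-0.9062  1.4006 -0.0859] w 0.0180222757842535 25.0022292137146
```

>>> {"api": "apply_moves", "payload": {
  "targets": [
    [0.1,0.001,0,0,0,0,0],
    [0.1,0.001,0,0,0,0,0],
    [0.1,0.001,0,0,0,0,0],
    [0.1,0.001,0,0,0,0,0],
    [0.1,0.001,0,0,0,0,0]
  ]
}}

```text
time_s: 13.8
tcp_pos: [0.5148, 0.1757, 0.0518]
eef_rot: [180.0, 0.0, -10.9]
contact_force: [-3.7, -2.7, 1.4]
gripper_width: 0.0176
gripper_force: 25.0
```

>>> {"api": "apply_moves", "payload": {
  "targets": [
    [0.1,0.001,0,0,0,0,0],
    [0.1,0.001,0,0,0,0,0],
    [0.1,0.001,0,0,0,0,0]
  ]
}}

```text
time_s: 14.05
tcp_pos: [0.5177, 0.1751, 0.0518]
eef_rot: [180.0, 0.0, -10.9]
contact_force: [-3.7, -2.2, 0.3]
gripper_width: 0.018
gripper_force: 25.0
```

>>> {"api": "apply_moves", "payload": {
  "targets": [
    [0.1,0.001,0,0,0,0,0],
    [0.1,0.001,0,0,0,0,0],
    [0.1,0.001,0,0,0,0,0]
  ]
}}

```text
time_s: 14.3
tcp_pos: [0.5207, 0.1745, 0.0518]
eef_rot: [180.0, 0.0, -10.9]
contact_force: [-2.9, -2.6, 1.1]
gripper_width: 0.0181
gripper_force: 25.0
```

>>> {"api": "apply_moves", "payload": {
  "targets": [
    [0.1,0.001,0,0,0,0,0],
    [0.1,0.001,0,0,0,0,0],
    [0.1,0.001,0,0,0,0,0]
  ]
}}

```text
time_s: 14.55
tcp_pos: [0.5236, 0.174, 0.0518]
eef_rot: [180.0, 0.0, -10.9]
contact_force: [-3.7, -2.2, 0.7]
gripper_width: 0.018
gripper_force: 25.0
```

```bash
python3 st.py
```

```text
t 14.55 fence xy -0.08637244997894887 -0.009522497636794343 z 0.05177959840021167 rpy [179.9973   0.0012 -10.8954] F fence -3.232340660158973 -2.8209351333675245 0.6631703867179324 M [-0.9712  1.5675 -0.0812] w 0.01796500593521185 25.002321302890778
```

>>> {"api": "apply_moves", "payload": {
  "targets": [
    [0.1,0.001,0,0,0,0,0],
    [0.1,0.001,0,0,0,0,0],
    [0.1,0.001,0,0,0,0,0]
  ]
}}

```text
time_s: 14.8
tcp_pos: [0.5265, 0.1734, 0.0518]
eef_rot: [180.0, 0.0, -10.9]
contact_force: [-4.7, -1.9, 1.7]
gripper_width: 0.018
gripper_force: 25.0
```

>>> {"api": "apply_moves", "payload": {
  "targets": [
    [0.1,0.001,0,0,0,0,0],
    [0.1,0.001,0,0,0,0,0],
    [0.1,0.001,0,0,0,0,0]
  ]
}}

```text
time_s: 15.05
tcp_pos: [0.5295, 0.1728, 0.0518]
eef_rot: [180.0, 0.0, -10.9]
contact_force: [-4.2, -2.8, 0.4]
gripper_width: 0.0182
gripper_force: 25.0
```

>>> {"api": "apply_moves", "payload": {
  "targets": [
    [0.1,0.001,0,0,0,0,0],
    [0.1,0.001,0,0,0,0,0],
    [0.1,0.001,0,0,0,0,0]
  ]
}}

```text
time_s: 15.3
tcp_pos: [0.5324, 0.1722, 0.0517]
eef_rot: [180.0, 0.0, -10.9]
contact_force: [-2.8, -3.0, 2.6]
gripper_width: 0.0177
gripper_force: 25.0
```

>>> {"api": "apply_moves", "payload": {
  "targets": [
    [0.1,0.001,0,0,0,0,0],
    [0.1,0.001,0,0,0,0,0],
    [0.1,0.001,0,0,0,0,0]
  ]
}}

```text
time_s: 15.55
tcp_pos: [0.5353, 0.1717, 0.0517]
eef_rot: [180.0, 0.0, -10.9]
contact_force: [-4.1, -3.0, 1.9]
gripper_width: 0.0178
gripper_force: 25.0
```

```bash
python3 st.py
```

```text
t 15.55 fence xy -0.07440077905393794 -0.00955292462995186 z 0.05174523608789413 rpy [179.9936   0.0049 -10.8956] F fence -3.497937634089311 -3.68449726614595 1.8712719604470482 M [-1.0263  1.826  -0.0471] w 0.017763686674120267 25.00239998102188
```

>>> {"api": "apply_moves", "payload": {
  "targets": [
    [0.1,0.001,0,-0.0001,0,0,0],
    [0.1,0.001,0,0,0,0,0]
  ]
}}

```text
time_s: 15.72
tcp_pos: [0.5373, 0.1713, 0.0518]
eef_rot: [180.0, 0.0, -10.9]
contact_force: [-2.7, -3.0, -0.2]
gripper_width: 0.0179
gripper_force: 25.0
```

>>> {"api": "apply_moves", "payload": {
  "targets": [
    [0.1,0.001,0,0,0,0,0],
    [0.1,0.001,0,0,0,0,0]
  ]
}}

```text
time_s: 15.88
tcp_pos: [0.5393, 0.1709, 0.0518]
eef_rot: [180.0, 0.0, -10.9]
contact_force: [-3.4, -2.7, -0.3]
gripper_width: 0.0182
gripper_force: 25.0
```

>>> {"api": "apply_moves", "payload": {
  "targets": [
    [0.1,0.001,0,0,0,0,0],
    [0.1,0.001,0,0,0,0,0]
  ]
}}

```text
time_s: 16.05
tcp_pos: [0.5413, 0.1705, 0.0518]
eef_rot: [180.0, 0.0, -10.9]
contact_force: [-3.1, -3.1, -0.6]
gripper_width: 0.0179
gripper_force: 25.0
```

>>> {"api": "apply_moves", "payload": {
  "targets": [
    [0.1,0.001,0,0,0,0,0],
    [0.1,0.001,0,0,0,0,0]
  ]
}}

```text
time_s: 16.22
tcp_pos: [0.5432, 0.1702, 0.0518]
eef_rot: [180.0, 0.0, -10.9]
contact_force: [-2.2, -3.0, -1.3]
gripper_width: 0.0177
gripper_force: 25.0
```

```bash
python3 st.py
```

```text
t 16.2167 fence xy -0.0663675731557065 -0.00951369157386743 z 0.051790236353810644 rpy [179.9962   0.0014 -10.8959] F fence -1.6138162775681568 -3.344780713475723 -1.2614132264098485 M [-1.177   1.1711 -0.0546] w 0.01768678397905984 25.002023577690125
```

>>> {"api": "apply_moves", "payload": {
  "targets": [
    [0.1,0.001,0,0,0,0,0],
    [0.1,0.001,0,0,0,0,0]
  ]
}}

```text
time_s: 16.38
tcp_pos: [0.5452, 0.1697, 0.0518]
eef_rot: [180.0, 0.0, -10.9]
contact_force: [-2.6, -3.2, -1.4]
gripper_width: 0.0176
gripper_force: 25.0
```

>>> {"api": "apply_moves", "payload": {
  "targets": [
    [0.1,0.001,0,0,0,0,0],
    [0.1,0.001,0,0,0,0,0]
  ]
}}

```text
time_s: 16.55
tcp_pos: [0.5467, 0.1694, 0.0518]
eef_rot: [180.0, 0.0, -10.9]
contact_force: [-6.8, -1.9, 0.6]
gripper_width: 0.0182
gripper_force: 25.0
```

>>> {"api": "apply_moves", "payload": {
  "targets": [
    [0.1,0.001,0,0,0,0,0],
    [0.1,0.001,0,0,0,0,0]
  ]
}}

```text
time_s: 16.72
tcp_pos: [0.5481, 0.1691, 0.0518]
eef_rot: [180.0, 0.1, -10.9]
contact_force: [-9.1, 0.1, 4.3]
gripper_width: 0.0174
gripper_force: 25.0
```

```bash
python3 st.py
```

```text
t 16.7167 fence xy -0.0614196580168105 -0.00961263234233009 z 0.05176455764912179 rpy [179.9807   0.0929 -10.9208] F fence -8.958061754560362 -1.6127638694631092 4.257586394457227 M [ 0.2814  3.9084 -0.0602] w 0.01744610097856929 25.00150591135025
```

>>> {"api": "apply_moves", "payload": {
  "targets": [
    [0.1,0,0,-0.0002,0,0,0],
    [0.1,0,0,0,0,0,0]
  ]
}}

```text
time_s: 16.88
tcp_pos: [0.5482, 0.1691, 0.0518]
eef_rot: [180.0, 0.1, -10.9]
contact_force: [-6.7, -0.3, 0.1]
gripper_width: 0.018
gripper_force: 25.0
```

```bash
python3 st.py
```

```text
t 16.8833 fence xy -0.06132879552208739 -0.009583078846626562 z 0.05177518575876612 rpy [179.9821   0.0811 -10.9142] F fence -6.544115800346766 -1.5958985942826602 0.08234280861209131 M [-0.2247  2.698  -0.0074] w 0.018036211493139945 25.00118851661682
```

>>> {"api": "apply_moves", "payload": {
  "targets": [
    [0.1,0.0005,0,0,0,0,0],
    [0.1,0,0,0,0,0,0]
  ]
}}

```text
time_s: 17.05
tcp_pos: [0.5483, 0.1691, 0.0518]
eef_rot: [180.0, 0.1, -10.9]
contact_force: [-8.9, 0.1, 1.4]
gripper_width: 0.018
gripper_force: 25.0
```

```bash
python3 st.py
```

```text
t 17.05 fence xy -0.06115652146800311 -0.00962044954083885 z 0.051773562148137824 rpy [179.9746   0.1092 -10.9197] F fence -8.804159374912008 -1.5667072631669259 1.436022000187374 M [ 0.0733  3.2782 -0.0287] w 0.017976762065493687 25.00119388103485
```

Push is about 8 N, with the gauge lying along the fence. Now I'll let go and retreat straight up.

>>> {"api": "apply_moves", "payload": {
  "targets": [
    [0.5,0,0,0,0,0,0],
    [0.5,0,0,0,0,0,0],
    [0.5,0,0,0,0,0,0],
    [0.5,0,0,0,0,0,0],
    [0.5,0,0,0,0,0,0]
  ]
}}

```text
time_s: 17.47
tcp_pos: [0.5502, 0.1694, 0.0524]
eef_rot: [-179.9, -0.1, -10.9]
contact_force: [0.5, -0.2, 0.0]
gripper_width: 0.0422
gripper_force: 0.0
```

>>> {"api": "apply_moves", "payload": {
  "targets": [
    [0.5,0,0,-0.01,0,0,0],
    [0.5,0,0,-0.02,0,0,0],
    [0.5,0,0,-0.03,0,0,0],
    [0.5,0,0,-0.04,0,0,0],
    [0.5,0,0,-0.04,0,0,0],
    [0.5,0,0,-0.04,0,0,0],
    [0.5,-0.03,0.03,0,0,0,0],
    [0.5,-0.03,0.03,0,0,0,0],
    [0.5,-0.03,0.03,0,0,0,0],
    [0.5,-0.03,0.03,0,0,0,0],
    [0.5,0,0.04,0,0,0,0],
    [0.5,0,0.04,0,0,0,0],
    [0.5,0,0.04,0,0,0,0],
    [0.5,0,0,0,0,0,0],
    [0.5,0,0,0,0,0,0]
  ]
}}

```text
time_s: 18.72
tcp_pos: [0.3884, -0.0441, 0.2331]
eef_rot: [-179.9, -0.1, -11.1]
contact_force: [0.2, -0.1, 0.9]
gripper_width: 0.044
gripper_force: 0.0
```

```bash
python3 - <<'E'
from h import *
a=snap('top','t3');b=snap('scene','s3')
A=cv2.resize(a['frame'][145:285,185:285,::-1],(428,600),interpolation=cv2.INTER_CUBIC)
B=cv2.resize(b['frame'][260:400,280:440,::-1],(370,324),interpolation=cv2.INTER_CUBIC); B=cv2.copyMakeBorder(B,0,276,0,0,cv2.BORDER_CONSTANT)
cv2.imwrite('pics/k3.png',np.hstack([A,B]))
P=np.array([dep(a,u,v) for v in range(150,300) for u in range(190,260)])
m=(P[:,2]>.06)&(P[:,2]<.08);yaw=np.radians(-11);ex=np.array([np.cos(yaw),np.sin(yaw)]);ey=np.array([-ex[1],ex[0]])
q=(P[m,:2]-[.6102,.1669]);print('handle',m.sum(),np.median(q@ex),np.median(q@ey),np.median(P[m,2]))
E
```

```text
handle 92 -0.06349568060953864 -0.010044777661539809 0.06935764414259671
```

View pics/k3.png

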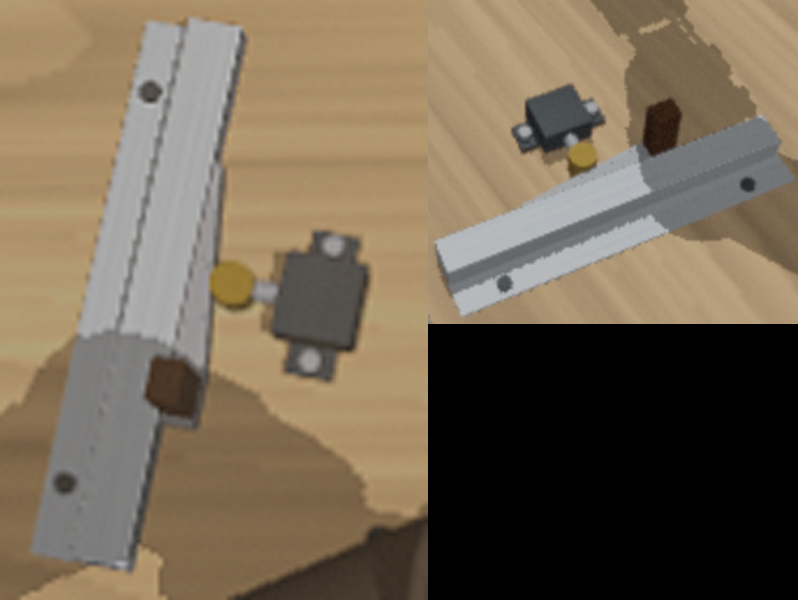

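The picture shows the gauge lying against the fence. Its handle is at crop pixel (172,385), it touches the nose at (213,290), and the gripper is well clear.

```bash
python3 -c "
from plant import *
print(close_job())"
```

```text
the job is handed in; nothing more can be done
None
```

The gauge is nipped in the gap at about 8 N of push (8.8 N at the wrist, including some bench and fence drag), lying flat with its straight edge along the fence; I've let go and handed the job in, and no verdict came back.

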